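# Match the snap-button legs of a folded tripod

## Task

A folded bench tripod lies in front of the balance; make its two telescoping legs the same length as the rigid third leg underneath, so that all three feet are level, with both spring buttons snapped out through their holes. First lift the amber bottle that stands in the way of the short leg and stand it upright on the bench past the tripod's head end (never push it with the leg). To move a leg, press its spring button flush and slide the tube hole by hole; leave the other things on the bench where they are.

Things in the scene. Friction and masses are not known exactly. Their poses are not given: they have to be found in the camera images.
- tripod_head: black head block of the folded tripod, fixed, 92 x 40 mm, 68 mm high (discs on top to 73 mm; a screw ends at y = -41 mm). Origin on the table under its centre; +y level along the legs to the feet (leftward for the robot), +x across them, away from the robot. Leg centre lines at x = -26 and +26 mm. Past the head end (y below -50 mm) the bench is free but for the listed things.
- third_foot (a point): end of the foot of the rigid third leg, 9.5 mm above the table; that leg lies on the table under and between the other two (18 mm thick, top at 19 mm) and ends here, 206 mm from the head's centre. The other two feet must come level with this along the legs.
- short_leg: fixed upper part of the short leg: a 15 mm square steel bar running level from the head, inside the sliding tube. Origin on the table under the leg's root; +y runs level from head to foot, +x to the side without button. The leg's centre line is 50 mm above this y axis, parallel to the other leg and 52 mm from it; which leg lies nearer the robot varies. Its button is at y = 118 mm.
- long_leg: fixed upper part of the long leg: a 15 mm square steel bar running level from the head, inside the sliding tube. Origin on the table under the leg's root; +y runs level from head to foot, +x to the side without button. The leg's centre line is 50 mm above this y axis, parallel to the other leg and 52 mm from it; which leg lies nearer the robot varies. Its button is at y = 118 mm.
- short_tube (a joint): travel q of the short leg's tube along the leg's +y, m: holes latch at 0, 0.028, 0.056, 0.084 (1 mm play). Starts at 0; 0.056 brings its foot level with the third foot. 20 mm square bare metal tube (z 40 to 60 mm) from y = 24 mm + q to 138 mm + q, then a 24 mm square rubber foot to 150 mm + q. Friction about 2 N; it stays where left.
- long_tube (a joint): the same for the long leg: same tube, holes and foot; starts at 0.084, the outermost hole, and must come in (towards the head) to 0.056
- short_button (a joint): how far the short leg's spring button is pushed in, m: 0 out, 0.005 flush, 0.0065 at most; 2 N to start, 4 N at flush. Pushed in less than about 0.0025 it locks the tube. It sits on the fixed bar and does not travel with the tube; once the tube has slid off its hole the tube wall keeps it down until the next hole comes over it, where it snaps out by itself and stops the tube.
- long_button (a joint): the same for the long leg's button
- short_press (a point): outer tip of the short leg's button: 9 mm round steel pin, 5 mm proud of the tube's robot-facing side (tip 15 mm from the leg's centre line), 50 mm above the table. A grip that squeezes the tube across its sides here presses it flush and can slide the tube along; a finger that also covers the neighbouring hole (28 mm away) keeps it from snapping out.
- long_press (a point): outer tip of the long leg's button, likewise, also on the robot-facing side
- short_foot (a point): centre of the end face of the short leg's rubber foot, 50 mm above the table
- long_foot (a point): centre of the end face of the long leg's rubber foot, 50 mm above the table
- amber_bottle: amber screw-cap bottle with black cap, body 33 mm across up to 53 mm high, cap 25 mm across up to 64 mm, 30 to 60 g, standing 10 to 24 mm in front of the short leg's foot; origin at the centre of its underside, z up its axis
- bung: bystander: red rubber bung, 27 mm across, 24 mm high, standing past the feet between the two legs' lines; origin under its centre
- nickel_cup: bystander: small grey metal crucible, 27 mm across, 19 mm high, standing past the head end; origin under its centre
- stopwatch: bystander: black stopwatch lying flat, 58 x 59 mm, 20 mm high; origin under its centre
- blue_tin: bystander: round tin with blue lid, 60 mm across, 24 mm high; origin under its centre

How it is judged:
By the outcome, as a careful person would: the job done as asked, in the order asked, and still so for the second after the job is handed in, with the robot touching nothing.
It also fails if it takes over 58 s, if anything falls off the work surface, if the arm or the gripper's body presses on something with over 40 N, if the wrist force passes 120 N, or if a joint passes its speed limit or range.

## Robot

A 7-joint arm with a two-finger parallel gripper is mounted at the origin on a cart in front of the work surface, level with it; the furniture and walls round the work are solid. World frame = base frame: x ahead of the robot, y to its left, z up, the work surface at z = 0. Lengths are in m, angles in rad, forces in N, time in s.
With the tool pointing down it reaches from about 0.425 to 0.875 m from the base axis. Payload 4.7 kg.
Tool frame: the origin (TCP) lies at the very end of the fingers, on their centre line; the grasp point (between the pads) lies 19 mm behind it; z points along the fingers, y is the line along which they close (so a half turn about z gives the same grasp; the last joint's range is limited). The gripper opens to 87 mm and grips with 3 to 60 N. Pads are 19 mm wide; open, the fingers measure 117 mm over their backs; the gripper's body (75 mm by 190 mm) begins 51 mm behind the grasp point.
Start: joints at [-1.219, 0.321, -0.07, 1.45, 0.023, 1.371, -0.057], TCP at [0.215, 0.613, 0.223] pointing down, gripper open.
Joint ranges: [-2.86, 2.86], [-0.3, 2.09], [-1.38, 1.24], [0.06, 2.45], [-1.56, 4.7], [0.09, 2.05], [-2.69, 2.69]. Speed limits (rad/s): [2.57, 2.57, 3.14, 3.14, 3.14, 3.14, 3.14].

## Interface

Orientations are given as a rotation vector (axis times angle).
In Python, from bench import ctrl, vision gives the robot as it stands.
- The arm moves only by the tool jog_arm, never from a script. Its argument "increments" is a list of rows, each an object of numbers: "tx", "ty", "tz": the shift along the tool's x, y, z in mm; "wx", "wy", "wz": the turn, a rotation vector about the tool's x, y, z in rad; "gripper": the opening, from 0 (shut) to 1 (fully open). In form: [{"tx": .., "ty": .., "tz": .., "wx": .., "wy": .., "wz": .., "gripper": ..}, ...]. A call has exactly 5 rows; each row is the pose to reach, as a shift and turn from the pose commanded when the call began, along the tool's axes at that moment; what a row does not reach only later rows make up. A row lasts 1/12 s, in which the tool goes at most 41.7 mm and 7.16 degrees, less where a joint would pass 70% of its speed; a pose out of reach is approached as far as the arm can. A call with a gripper value outside its range is refused whole. The fingers move at their own pace and stop on an object; "grip_force" is the grip in N (left out, the last holds). Time passes only in rows, so rows that repeat a pose let the fingers close, or fill a call up. It gives the time, the measured TCP pose, the force, the opening and the grip force at its end, in the units of the state.
- ctrl.get_state(): the state, without advancing time (a new reading comes with each control period).
- vision.get_image(name): name is "scene" or "top"; returns a dict with "color" (480x640x3 uint8, blue, green, red), "fx", "fy", "cx", "cy" (pixels), "extrinsics" (4x4, takes a point from world to camera coordinates). Camera axes: x right, y down, z forward; pixel columns grow to the right and rows downward; lengths in m; the calibration is good to about 2 mm. A picture is of the moment at which its call begins. There is no depth.
- ctrl.close_job(): hands the job in; it is judged then, once.
Trained networks look in the newest picture that a camera, given by its name, has taken for a name from the list of things; names that differ only in an ending like _2 or _b are one class to them, and where a whole thing is asked for, a point or a joint stands for the part that bears it (a point fixed in the world has none). Each returns a list of dicts, best first, with "conf" (0 to 1); they miss things now and then, are a little off and sometimes report something else, mostly with a low value. They report only what shows in the picture. A call takes as long as a camera call.
- vision.spot_in(camera, thing): "bbox" ([left, top, right, bottom] in pixels, round what is visible of it).
The state is a dict: "time": time; "joint_positions": joint angles; "qd": joint speeds; "joint_torque": joint torques, N m; "position": TCP position; "tool_rot": TCP orientation; "ft_force": force on the tool from outside, world axes, zero at the start; "torque": the same for the moment, N m; "grip_width": opening from 0.0 (shut) to 1.0 (fully open); "grip_force": force on a finger pad.
Only numpy, scipy, OpenCV 4.12 (cv2) and the standard library are available. Lean on these libraries where they do the work, as an engineer would, in place of code of your own. Each camera call takes 0.05 s, during which the arm holds its last target. There are 200 camera calls.

## Working session

There is one attempt and no reset: what is moved stays moved. The work goes in short steps, Python scripts to look and compute and a tool call to move; the robot and the scene stay as the last step left them, time stands still between calls to the robot, and variables do not carry over. Pictures are saved under pics/ and viewed, at most 12 in all, crops included, and the job is handed in when it is done.

Besides the shell and the picture viewer there is one more tool, called after "Emit:" in YAML: its name, and indented under it one key for each argument. jog_arm: Moves the arm, as the interface text tells. Its arguments: {"type":"object","properties":{"increments":{"type":"array"},"grip_force":{"type":"number"}},"required":["increments"]}

```bash
mkdir -p pics; ls; cat > h.py <<'E'
import numpy as np, cv2
from bench import ctrl, vision
def ray(im,u,v):
    E=np.array(im["extrinsics"]);R=E[:3,:3];t=E[:3,3]
    d=R.T@np.array([(u-im["cx"])/im["fx"],(v-im["cy"])/im["fy"],1]);return -R.T@t,d
def atz(im,u,v,z):
    o,d=ray(im,u,v);return o+d*(z-o[2])/d[2]
def proj(im,p):
    E=np.array(im["extrinsics"]);c=E[:3,:3]@np.array(p)+E[:3,3]
    return np.array([im["fx"]*c[0]/c[2]+im["cx"],im["fy"]*c[1]/c[2]+im["cy"]])
E
python3 - <<'E'
from h import *
np.set_printoptions(precision=4,suppress=True)
H={"tripod_head":.068,"short_press":.05,"long_press":.05,"short_foot":.05,"long_foot":.05,"short_leg":.05,"long_leg":.05,"amber_bottle":.064,"bung":.024,"nickel_cup":.019,"stopwatch":.02,"blue_tin":.024}
for c in ["top","scene"]:
    im=vision.get_image(c);cv2.imwrite(f"pics/{c}0.png",im["color"])
    print(c,im["fx"],-np.array(im["extrinsics"])[:3,:3].T@np.array(im["extrinsics"])[:3,3])
    for n,z in H.items():
        r=vision.spot_in(c,n)
        for q in r[:2]:
            b=q["bbox"];print(n,np.round(b),round(q["conf"],2),atz(im,(b[0]+b[2])/2,(b[1]+b[3])/2,z)[:2])
s=ctrl.get_state();print(s)
E
```

```text
pics
top 498.79309692106085 [ 0.2858 -0.0282  1.2399]
tripod_head [181. 218. 272. 258.] 0.71 [0.4431 0.1988]
tripod_head [165. 242. 217. 257.] 0.18 [0.4167 0.2828]
short_foot [196. 222. 248. 237.] 0.91 [0.4669 0.214 ]
long_foot [166. 245. 217. 256.] 0.71 [0.4163 0.2878]
short_leg [167. 246. 218. 256.] 0.54 [0.4159 0.2841]
long_leg [168. 246. 252. 254.] 0.9 [0.4181 0.2421]
long_leg [166. 244. 217. 256.] 0.54 [0.4178 0.2865]
amber_bottle [180. 224. 196. 239.] 0.77 [0.4602 0.2921]
nickel_cup [163. 245. 215. 257.] 0.53 [0.4197 0.3006]
nickel_cup [296. 226. 303. 236.] 0.4 [0.4647 0.0282]
stopwatch [419. 219. 442. 244.] 0.78 [ 0.4607 -0.2958]
blue_tin [457. 218. 488. 244.] 0.94 [ 0.4593 -0.397 ]
blue_tin [177. 223. 196. 239.] 0.42 [0.468  0.3065]
scene 523.5073341756615 [-0.2606  0.7114  0.682 ]
tripod_head [192. 246. 285. 332.] 0.83 [0.4093 0.228 ]
short_foot [197. 261. 252. 299.] 0.58 [0.4745 0.213 ]
short_foot [191. 246. 290. 328.] 0.24 [0.4308 0.2074]
long_foot [179. 290. 240. 331.] 0.87 [0.4196 0.2934]
short_leg [198. 261. 255. 299.] 0.77 [0.4706 0.2109]
long_leg [177. 268. 274. 329.]
[... 271 characters left out ...]
4 [0.4509 0.2749]
stopwatch [372. 202. 392. 218.] 0.61 [ 0.4387 -0.2775]
stopwatch [192. 249. 290. 329.] 0.4 [0.4575 0.1875]
blue_tin [393. 185. 413. 207.] 0.63 [ 0.4378 -0.3714]
{'time': 1.3, 'joint_positions': array([-1.2189,  0.321 , -0.0701,  1.4505,  0.0226,  1.3708, -0.0569]), 'qd': array([-0.0012, -0.0004,  0.0007,  0.0006,  0.0025,  0.0003, -0.0002]), 'joint_torque': array([  0.0005, -49.1101,  -0.4027, -31.2763,  -0.0637,   0.0339,
         0.    ]), 'position': array([0.2155, 0.6133, 0.2226]), 'tool_rot': array([0.528 , 3.0968, 0.0002]), 'ft_force': array([-0.2895,  0.0686, -0.1268]), 'torque': array([ 0.0185, -0.0081, -0.008 ]), 'grip_force': 0.0, 'grip_width': 0.9999955101552808}
```

View pics/top0.png

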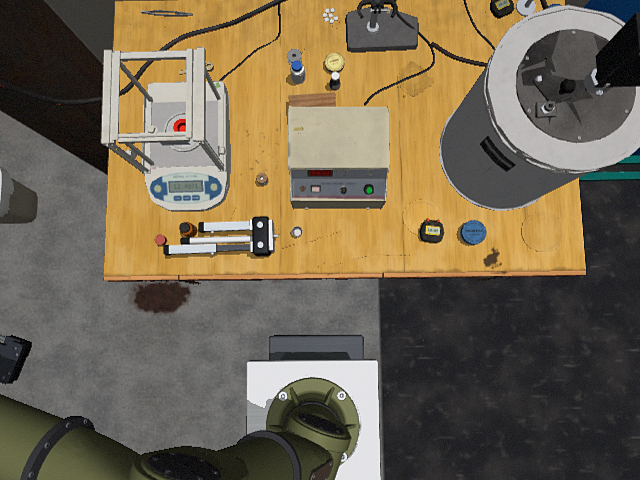

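View pics/scene0.png

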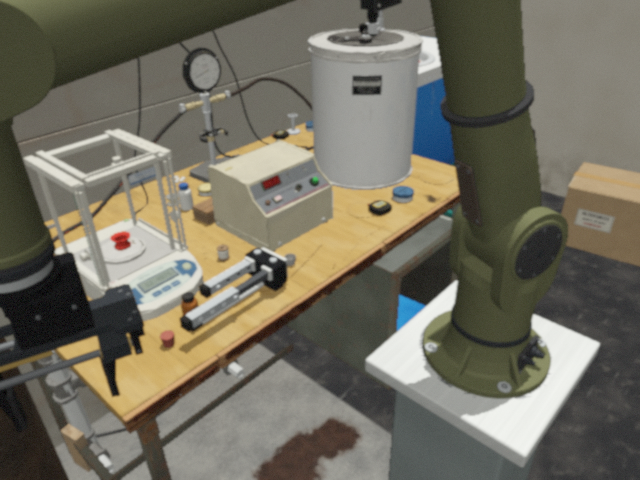

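```bash
python3 - <<'E'
import cv2
a=cv2.imread("pics/top0.png")[205:275,150:310];cv2.imwrite("pics/topc.png",cv2.resize(a,None,fx=5,fy=5,interpolation=cv2.INTER_CUBIC))
a=cv2.imread("pics/scene0.png")[240:360,155:305];cv2.imwrite("pics/scenec.png",cv2.resize(a,None,fx=5,fy=5,interpolation=cv2.INTER_CUBIC))
E
```

```text
(no output)
```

View pics/topc.png

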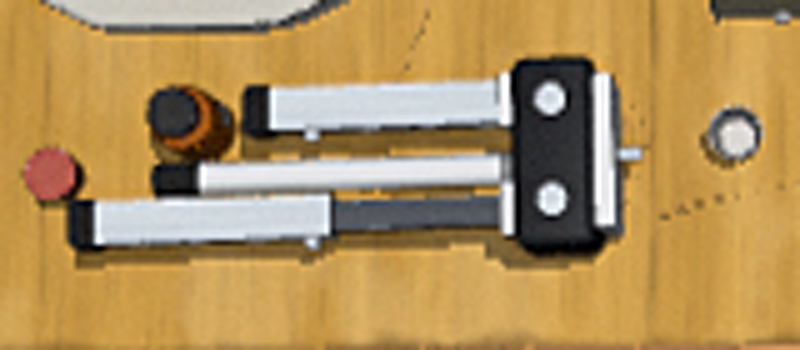

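View pics/scenec.png

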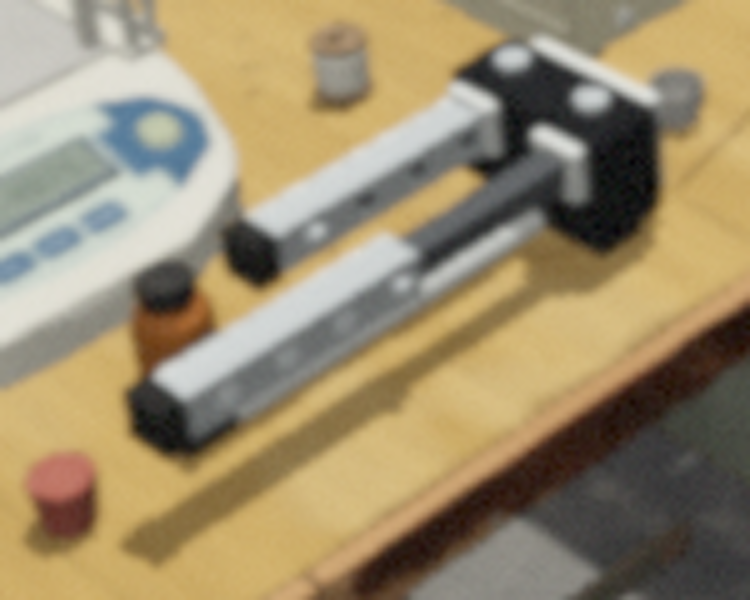

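```bash
python3 - <<'E'
from h import *
from scipy.optimize import least_squares
np.set_printoptions(precision=4,suppress=True)
T=vision.get_image("top");S=vision.get_image("scene")
m=lambda x,y,z:np.array([x,y,z])/1e3
obs=[(T,m(11,118,50),(313,134)),(T,m(-41,118,50),(313,243)),(T,m(26,150,62),(246,108)),(T,m(-26,234,62),(72,222)),(T,m(0,206,19),(154,178)),
(S,m(11,118,50),(317,231)),(S,m(-41,118,50),(402,283))]
def uv(im,p):
    return (150+(p[0]+.5)/5-.5,205+(p[1]+.5)/5-.5) if im is T else (155+(p[0]+.5)/5-.5,240+(p[1]+.5)/5-.5)
def W(p,l):
    c,s=np.cos(p[2]),np.sin(p[2]);return np.array([p[0]+c*l[0]-s*l[1],p[1]+s*l[0]+c*l[1],l[2]])
f=lambda p:np.concatenate([proj(i,W(p,l))-uv(i,u) for i,l,u in obs])
r=least_squares(f,[.447,.1,0],loss="soft_l1");print(r.x,r.fun)
p=r.x
for n,l in dict(sb=m(11,118,50),lb=m(-41,118,50),sfoot=m(26,150,50),lfoot=m(-26,234,50)).items(): print(n,W(p,l))
# bottle & bystanders: cap centre top crop(175,112) z64
for n,i,u,z in [("cap",T,(175,112),.064),("cap",S,(165,278),.064),("bung",T,(50,174),.024),("bung",S,(62,472),.024),("cup",T,(736,135),.019),("balance edge",T,(150,28),0.02),("balR",T,(330,10),.02),("balanceS",S,(235,190),.0)]:
    print(n,atz(i,*uv(i,u),z))
for u,v in [(290,207),(386,207)]: print("box",atz(T,u,v,0))
E
```

```text
[0.459  0.1185 0.0582] [ 0.2658 -0.2797  1.1858 -0.7287 -1.0034 -1.0547 -0.4449  0.0823 -0.3972
 -0.416   0.6447  1.5555  1.5445  1.0363]
sb [0.4631 0.237  0.05  ]
lb [0.4112 0.234  0.05  ]
sfoot [0.4762 0.2698 0.05  ]
lfoot [0.4194 0.3506 0.05  ]
cap [0.4718 0.3009 0.064 ]
cap [0.4727 0.3026 0.064 ]
bung [0.4479 0.3733 0.024 ]
bung [0.4518 0.3711 0.024 ]
cup [0.464  0.0346 0.019 ]
balance edge [0.5213 0.3267 0.02  ]
balR [0.5293 0.2368 0.02  ]
balanceS [0.5777 0.2019 0.    ]
box [0.5298 0.0525 0.    ]
box [ 0.5268 -0.1899  0.    ]
```

```bash
cat >> h.py <<'E'
from scipy.spatial.transform import Rotation as Ro
np.set_printoptions(precision=4,suppress=True)
def goto(p,deg):
    s=ctrl.get_state();R=Ro.from_rotvec(s["tool_rot"]).as_matrix()
    a=np.radians(deg);y=np.array([np.cos(a),np.sin(a),0]);z=np.array([0,0,-1.]);G=np.c_[np.cross(y,z),y,z]
    print("mm",1e3*R.T@(np.array(p)-s["position"]),"w",Ro.from_matrix(R.T@G).as_rotvec(),"yang",np.degrees(np.arctan2(R[1,1],R[0,1])))
E
python3 - <<'E'
from h import *
goto([.474,.3015,.15],3.3)
T=vision.get_image("top");S=vision.get_image("scene")
print(atz(S,185,247,.05),atz(T,103,145,.25),atz(T,205,150,.25),atz(T,210,180,.05), atz(T,290,170,.13),atz(T,150,278,0))
E
```

```text
mm [-347.2463 -208.4742   72.5787] w [0.0001 0.     1.1754] yang 70.64487769067601
[0.6405 0.1925 0.05  ] [0.6154 0.4215 0.25  ] [0.6018 0.2104 0.25  ] [0.5897 0.245  0.05  ] [0.5902 0.0437 0.13  ] [0.3543 0.4025 0.    ]
```

Emit:
jog_arm:
  increments:
    - {"tx": -35,"ty": -21,"tz": 0,"wx": 0,"wy": 0,"wz": 0.118,"gripper": 0.495}
    - {"tx": -70,"ty": -42,"tz": 0,"wx": 0,"wy": 0,"wz": 0.235,"gripper": 0.495}
    - {"tx": -105,"ty": -63,"tz": 0,"wx": 0,"wy": 0,"wz": 0.353,"gripper": 0.495}
    - {"tx": -140,"ty": -84,"tz": 0,"wx": 0,"wy": 0,"wz": 0.47,"gripper": 0.495}
    - {"tx": -174,"ty": -104,"tz": 0,"wx": 0,"wy": 0,"wz": 0.588,"gripper": 0.495}
  grip_force: 15

```text
time: 1.92
position: [0.3463, 0.4557, 0.2228]
tool_rot: [1.411, 2.807, 0.001]
ft_force: [1.2, 0.3, 0.3]
grip_width: 0.711
grip_force: 0.0
```

Emit:
jog_arm:
  increments:
    - {"tx": -40,"ty": 2,"tz": 0,"wx": 0,"wy": 0,"wz": 0.118,"gripper": 0.495}
    - {"tx": -80,"ty": 4,"tz": 0,"wx": 0,"wy": 0,"wz": 0.235,"gripper": 0.495}
    - {"tx": -120,"ty": 6,"tz": 0,"wx": 0,"wy": 0,"wz": 0.353,"gripper": 0.495}
    - {"tx": -160,"ty": 8,"tz": 0,"wx": 0,"wy": 0,"wz": 0.47,"gripper": 0.495}
    - {"tx": -202,"ty": 9.6,"tz": 0,"wx": 0,"wy": 0,"wz": 0.588,"gripper": 0.495}

```text
time: 2.33
position: [0.4748, 0.3009, 0.2229]
tool_rot: [-2.163, -2.278, -0.002]
ft_force: [0.6, 1.1, 0.4]
grip_width: 0.499
grip_force: 0.0
```

```bash
python3 - <<'E'
from h import *
goto([.474,.3015,.03],3.3); print(ctrl.get_state()["joint_positions"],ctrl.get_state()["grip_width"])
for c in ["top","scene"]: cv2.imwrite(f"pics/{c}1.png",vision.get_image(c)["color"])
a=cv2.imread("pics/top1.png")[190:290,140:300];b=cv2.imread("pics/scene1.png")[200:360,120:340]
cv2.imwrite("pics/m1.png",np.vstack([cv2.resize(a,(480,300)),cv2.resize(b,(480,300))]))
E
```

```text
mm [  0.4675  -0.8804 192.9499] w [ 0.0005 -0.001  -0.0056] yang 2.9774860956959577
[-0.8687  0.1315  0.2827  1.6847 -0.0383  1.3298 -0.5273] 0.4992610801553041
```

View pics/m1.png

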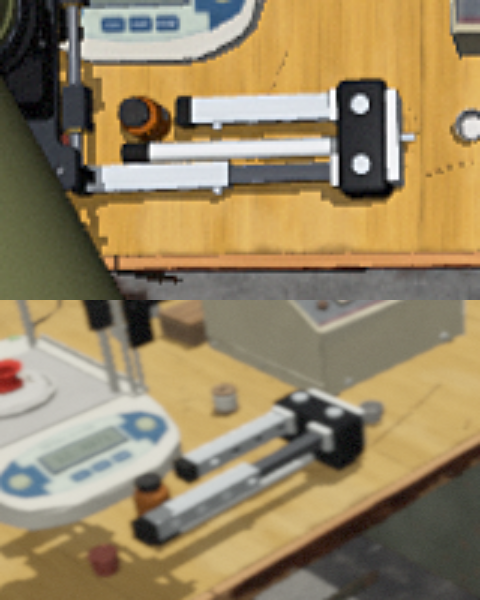

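Emit:
jog_arm:
  increments:
    - {"tx": 0.5,"ty": -1,"tz": 40,"wx": 0,"wy": 0,"wz": -0.005,"gripper": 0.49}
    - {"tx": 0.5,"ty": -1,"tz": 75,"wx": 0,"wy": 0,"wz": -0.005,"gripper": 0.49}
    - {"tx": 0.5,"ty": -1,"tz": 105,"wx": 0,"wy": 0,"wz": -0.005,"gripper": 0.49}
    - {"tx": 0.5,"ty": -1,"tz": 125,"wx": 0,"wy": 0,"wz": -0.005,"gripper": 0.49}
    - {"tx": 0.5,"ty": -1,"tz": 130,"wx": 0,"wy": 0,"wz": -0.005,"gripper": 0.49}

```text
time: 2.85
position: [0.4704, 0.3011, 0.0886]
tool_rot: [-2.15, -2.289, 0.011]
ft_force: [0.3, -1.1, 0.3]
grip_width: 0.492
grip_force: 0.0
```

```bash
python3 - <<'E'
from h import *
goto([.474,.3015,.03],3.3)
T=vision.get_image("top");cv2.imwrite("pics/top2.png",T["color"])
S=vision.get_image("scene");cv2.imwrite("pics/scene2.png",S["color"])
p=ctrl.get_state()["position"]
for im in (T,S): print(proj(im,p))
a=T["color"][190:290,140:300];b=S["color"][230:350,120:280]
cv2.imwrite("pics/m2.png",np.vstack([cv2.resize(a,(480,300)),cv2.resize(b,(400,300)) if 0 else cv2.resize(b[:100],(480,300))]))
E
```

```text
mm [ 0.4402  3.9534 58.5524] w [-0.0056  0.004   0.0051] yang 3.5910089129861604
[180.7218 224.9489]
[185.5731 283.5767]
```

View pics/m2.png

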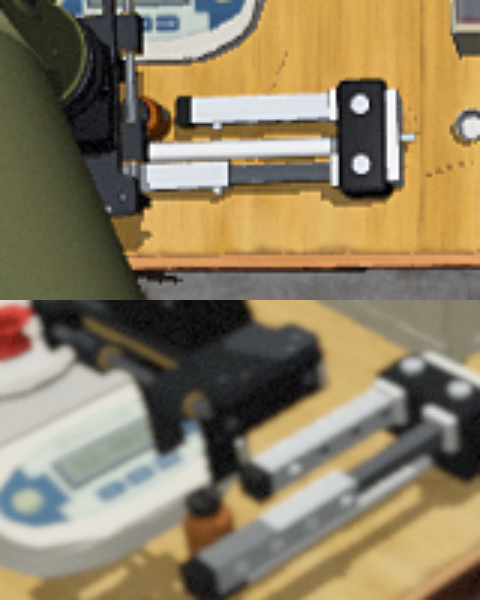

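```bash
python3 - <<'E'
from h import *
goto([.474,.3015,.03],3.3);print(ctrl.get_state()["position"])
E
```

```text
mm [-0.8356  1.7036 61.8097] w [-0.0017  0.0013  0.0048] yang 3.5769840998013924
[0.4723 0.3023 0.0918]
```

Emit:
jog_arm:
  increments:
    - {"tx": 0,"ty": 0.5,"tz": 15,"wx": 0,"wy": 0,"wz": 0,"gripper": 0.49}
    - {"tx": 0,"ty": 0.5,"tz": 32,"wx": 0,"wy": 0,"wz": 0,"gripper": 0.49}
    - {"tx": 0,"ty": 0.5,"tz": 46,"wx": 0,"wy": 0,"wz": 0,"gripper": 0.49}
    - {"tx": 0,"ty": 0.5,"tz": 56,"wx": 0,"wy": 0,"wz": 0,"gripper": 0.49}
    - {"tx": 0,"ty": 0.5,"tz": 62,"wx": 0,"wy": 0,"wz": 0,"gripper": 0.49}

```text
time: 3.37
position: [0.4741, 0.3032, 0.0311]
tool_rot: [2.151, 2.289, 0.002]
ft_force: [0.7, -0.3, -0.7]
grip_width: 0.493
grip_force: 0.0
```

Emit:
jog_arm:
  increments:
    - {"tx": 0,"ty": 0,"tz": 0,"gripper": 0.49}
    - {"tx": 0,"ty": 0,"tz": 0,"gripper": 0.44}
    - {"tx": 0,"ty": 0,"tz": 0,"gripper": 0.4}
    - {"tx": 0,"ty": 0,"tz": 0,"gripper": 0.3}
    - {"tx": 0,"ty": 0,"tz": 0,"gripper": 0.3}

```text
validation failed for argument at $.in...
```

Emit:
jog_arm:
  increments:
    - {"tx": 0,"ty": 0,"tz": 0,"wx": 0,"wy": 0,"wz": 0,"gripper": 0.43}
    - {"tx": 0,"ty": 0,"tz": 0,"wx": 0,"wy": 0,"wz": 0,"gripper": 0.38}
    - {"tx": 0,"ty": 0,"tz": 0,"wx": 0,"wy": 0,"wz": 0,"gripper": 0.3}
    - {"tx": 0,"ty": 0,"tz": 0,"wx": 0,"wy": 0,"wz": 0,"gripper": 0.3}
    - {"tx": 0,"ty": 0,"tz": 0,"wx": 0,"wy": 0,"wz": 0,"gripper": 0.3}

```text
time: 3.78
position: [0.4742, 0.3032, 0.0317]
tool_rot: [2.151, 2.289, 0.003]
ft_force: [0.1, -0.3, 3.0]
grip_width: 0.365
grip_force: 15.0
```

Emit:
jog_arm:
  increments:
    - {"tx": 0,"ty": 0,"tz": -10,"wx": 0,"wy": 0,"wz": 0,"gripper": 0.3}
    - {"tx": 0,"ty": 0,"tz": -30,"wx": 0,"wy": 0,"wz": 0,"gripper": 0.3}
    - {"tx": 0,"ty": 0,"tz": -60,"wx": 0,"wy": 0,"wz": 0,"gripper": 0.3}
    - {"tx": 0,"ty": 0,"tz": -90,"wx": 0,"wy": 0,"wz": 0,"gripper": 0.3}
    - {"tx": 0,"ty": 0,"tz": -120,"wx": 0,"wy": 0,"wz": 0,"gripper": 0.3}

```text
time: 4.2
position: [0.4733, 0.3022, 0.1525]
tool_rot: [2.152, 2.289, -0.0]
ft_force: [1.6, -0.4, -1.1]
grip_width: 0.366
grip_force: 14.9
```

```bash
python3 - <<'E'
from h import *
goto([.45,-.05,.155],-87);goto([.45,-.05,.155],3.3)
s=ctrl.get_state();print(s["position"],s["grip_width"],s["grip_force"],s["ft_force"])
E
```

```text
mm [-350.1417  -44.9585   -2.4756] w [0.     0.0001 1.5802] yang 3.539230185102171
mm [-350.1417  -44.9585   -2.4756] w [-0.0001  0.0001  0.0042] yang 3.539230185102171
[0.4733 0.3022 0.1525] 0.3659004852065551 14.941838872327935 [ 1.5848 -0.3964 -1.0868]
```

Emit:
jog_arm:
  increments:
    - {"tx": -15,"ty": -2,"tz": -1,"wx": 0,"wy": 0,"wz": 0.07,"gripper": 0.3}
    - {"tx": -40,"ty": -5,"tz": -3,"wx": 0,"wy": 0,"wz": 0.185,"gripper": 0.3}
    - {"tx": -66,"ty": -9,"tz": -4,"wx": 0,"wy": 0,"wz": 0.3,"gripper": 0.3}
    - {"tx": -91,"ty": -12,"tz": -5,"wx": 0,"wy": 0,"wz": 0.413,"gripper": 0.3}
    - {"tx": -117,"ty": -15,"tz": -5,"wx": 0,"wy": 0,"wz": 0.527,"gripper": 0.3}

```text
time: 4.62
position: [0.4656, 0.1839, 0.1566]
tool_rot: [-2.678, -1.643, -0.002]
ft_force: [0.2, 0.3, -0.2]
grip_width: 0.365
grip_force: 14.9
```

Emit:
jog_arm:
  increments:
    - {"tx": -22,"ty": 9,"tz": 0,"wx": 0,"wy": 0,"wz": 0.105,"gripper": 0.3}
    - {"tx": -43,"ty": 18,"tz": 0,"wx": 0,"wy": 0,"wz": 0.21,"gripper": 0.3}
    - {"tx": -65,"ty": 27,"tz": 0,"wx": 0,"wy": 0,"wz": 0.316,"gripper": 0.3}
    - {"tx": -87,"ty": 37,"tz": 0,"wx": 0,"wy": 0,"wz": 0.421,"gripper": 0.3}
    - {"tx": -109,"ty": 46,"tz": 0,"wx": 0,"wy": 0,"wz": 0.527,"gripper": 0.3}

```text
time: 5.03
position: [0.4579, 0.0656, 0.1564]
tool_rot: [-3.013, -0.888, -0.002]
ft_force: [1.0, 0.3, -0.7]
grip_width: 0.364
grip_force: 14.9
```

Emit:
jog_arm:
  increments:
    - {"tx": -17,"ty": 23,"tz": 0,"wx": 0,"wy": 0,"wz": 0.12,"gripper": 0.3}
    - {"tx": -34,"ty": 45,"tz": 0,"wx": 0,"wy": 0,"wz": 0.24,"gripper": 0.3}
    - {"tx": -50,"ty": 66,"tz": 0,"wx": 0,"wy": 0,"wz": 0.36,"gripper": 0.3}
    - {"tx": -63,"ty": 84,"tz": 0,"wx": 0,"wy": 0,"wz": 0.46,"gripper": 0.3}
    - {"tx": -71,"ty": 94,"tz": 0,"wx": 0,"wy": 0,"wz": 0.527,"gripper": 0.3}

```text
time: 5.45
position: [0.4497, -0.0538, 0.1564]
tool_rot: [-3.141, -0.068, -0.002]
ft_force: [0.2, 0.8, -0.5]
grip_width: 0.363
grip_force: 14.9
```

```bash
python3 - <<'E'
from h import *
goto([.45,-.05,.035],-87)
s=ctrl.get_state();print(s["position"],s["grip_width"],s["grip_force"],s["ft_force"])
for c in ["top","scene"]:
    im=vision.get_image(c);cv2.imwrite(f"pics/{c}3.png",im["color"]);print(proj(im,s["position"]))
a=cv2.imread("pics/top3.png")[190:290,140:400];b=cv2.imread("pics/scene3.png")[150:350,150:410]
cv2.imwrite("pics/m3.png",np.vstack([cv2.resize(a,(520,200)),cv2.resize(b,(520,400))]))
s=ctrl.get_state();print(s["position"],s["tool_rot"],s["joint_positions"])
E
```

```text
mm [  0.3755  -3.7777 121.4225] w [-0.0001 -0.001  -0.009 ] yang -87.51720392054135
[ 0.4497 -0.0538  0.1564] 0.36304276514930356 14.940379011532059 [ 0.2364  0.8073 -0.4626]
[333.8196 228.5756]
[320.2752 191.4974]
[ 0.4497 -0.0533  0.1563] [-3.1404 -0.0727 -0.0014] [-0.5599 -0.0887  0.597   2.0238  0.0532  1.1907 -1.509 ]
```

View pics/m3.png

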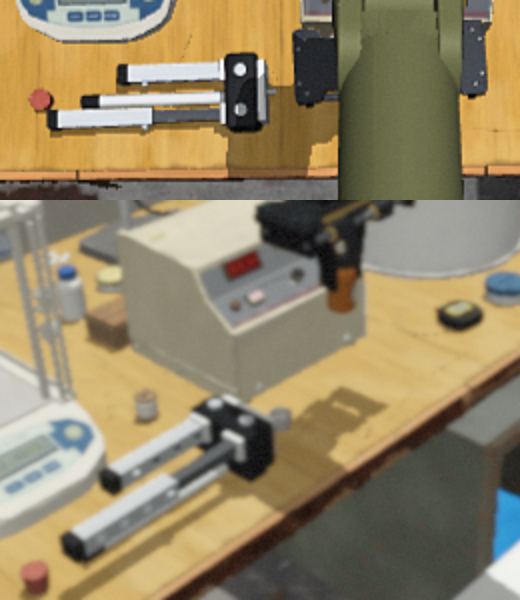

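Emit:
jog_arm:
  increments:
    - {"tx": 0,"ty": 0,"tz": 25,"wx": 0,"wy": 0,"wz": 0,"gripper": 0.3}
    - {"tx": 0,"ty": 0,"tz": 55,"wx": 0,"wy": 0,"wz": 0,"gripper": 0.3}
    - {"tx": 0,"ty": 0,"tz": 85,"wx": 0,"wy": 0,"wz": 0,"gripper": 0.3}
    - {"tx": 0,"ty": 0,"tz": 105,"wx": 0,"wy": 0,"wz": 0,"gripper": 0.3}
    - {"tx": 0,"ty": 0,"tz": 115,"wx": 0,"wy": 0,"wz": 0,"gripper": 0.3}

```text
time: 5.97
position: [0.4481, -0.0493, 0.0383]
tool_rot: [-3.14, -0.086, 0.006]
ft_force: [-0.5, 0.6, -0.2]
grip_width: 0.365
grip_force: 14.9
```

Emit:
jog_arm:
  increments:
    - {"tx": 0,"ty": 0,"tz": 3,"wx": 0,"wy": 0,"wz": 0,"gripper": 0.3}
    - {"tx": 0,"ty": 0,"tz": 5,"wx": 0,"wy": 0,"wz": 0,"gripper": 0.3}
    - {"tx": 0,"ty": 0,"tz": 7,"wx": 0,"wy": 0,"wz": 0,"gripper": 0.3}
    - {"tx": 0,"ty": 0,"tz": 8.5,"wx": 0,"wy": 0,"wz": 0,"gripper": 0.3}
    - {"tx": 0,"ty": 0,"tz": 9,"wx": 0,"wy": 0,"wz": 0,"gripper": 0.3}

```text
time: 6.38
position: [0.4509, -0.0505, 0.0324]
tool_rot: [-3.14, -0.082, -0.003]
ft_force: [-0.4, 0.8, -0.4]
grip_width: 0.365
grip_force: 14.9
```

Emit:
jog_arm:
  increments:
    - {"tx": 0,"ty": 0,"tz": 0.5,"wx": 0,"wy": 0,"wz": 0,"gripper": 0.3}
    - {"tx": 0,"ty": 0,"tz": 1,"wx": 0,"wy": 0,"wz": 0,"gripper": 0.3}
    - {"tx": 0,"ty": 0,"tz": 1,"wx": 0,"wy": 0,"wz": 0,"gripper": 0.3}
    - {"tx": 0,"ty": 0,"tz": 1,"wx": 0,"wy": 0,"wz": 0,"gripper": 0.3}
    - {"tx": 0,"ty": 0,"tz": 1,"wx": 0,"wy": 0,"wz": 0,"gripper": 0.3}

```text
time: 6.8
position: [0.451, -0.0505, 0.0316]
tool_rot: [-3.14, -0.081, -0.003]
ft_force: [-1.1, 0.1, 5.4]
grip_width: 0.364
grip_force: 15.0
```

Emit:
jog_arm:
  increments:
    - {"tx": 0,"ty": 0,"tz": 0,"wx": 0,"wy": 0,"wz": 0,"gripper": 0.38}
    - {"tx": 0,"ty": 0,"tz": 0,"wx": 0,"wy": 0,"wz": 0,"gripper": 0.42}
    - {"tx": 0,"ty": 0,"tz": 0,"wx": 0,"wy": 0,"wz": 0,"gripper": 0.5}
    - {"tx": 0,"ty": 0,"tz": 0,"wx": 0,"wy": 0,"wz": 0,"gripper": 0.55}
    - {"tx": 0,"ty": 0,"tz": 0,"wx": 0,"wy": 0,"wz": 0,"gripper": 0.55}

```text
time: 7.22
position: [0.4498, -0.0507, 0.0304]
tool_rot: [3.141, 0.081, -0.0]
ft_force: [0.3, 0.4, -0.1]
grip_width: 0.527
grip_force: 0.0
```

Emit:
jog_arm:
  increments:
    - {"tx": 0,"ty": 0,"tz": -15,"wx": 0,"wy": 0,"wz": 0,"gripper": 0.55}
    - {"tx": 0,"ty": 0,"tz": -40,"wx": 0,"wy": 0,"wz": 0,"gripper": 0.55}
    - {"tx": 0,"ty": 0,"tz": -75,"wx": 0,"wy": 0,"wz": 0,"gripper": 0.5}
    - {"tx": 0,"ty": 0,"tz": -100,"wx": 0,"wy": 0,"wz": 0,"gripper": 0.42}
    - {"tx": 0,"ty": 0,"tz": -110,"wx": 0,"wy": 0,"wz": 0,"gripper": 0.42}

```text
time: 7.63
position: [0.4521, -0.0509, 0.1441]
tool_rot: [-3.14, -0.081, -0.009]
ft_force: [0.2, 0.4, -0.2]
grip_width: 0.449
grip_force: 0.0
```

```bash
python3 - <<'E'
from h import *
im=vision.get_image("scene");cv2.imwrite("pics/scene4.png",im["color"])
s=ctrl.get_state();print(s["position"],s["grip_width"])
pose=np.array([.459,.1185,.0582])
# leg frames: long button spot on centre line local (-26,118); short (26,118)
for x in (-.026,.026):
    c,q=np.cos(pose[2]),np.sin(pose[2]);print(pose[0]+c*x-q*.118,pose[1]+q*x+c*.118)
goto([.426,.2348,.1],3.3)
b=im["color"][150:350,150:410];cv2.imwrite("pics/m4.png",cv2.resize(b,(780,600)))
E
```

```text
[ 0.4525 -0.0507  0.1443] 0.44026794400562225
0.42618029807022684 0.23478786336174917
0.47809225468644234 0.23781255512722882
mm [ -11.971  -286.4152   44.5189] w [ 0.0043 -0.006  -1.5766] yang -87.0351511591471
```

View pics/m4.png

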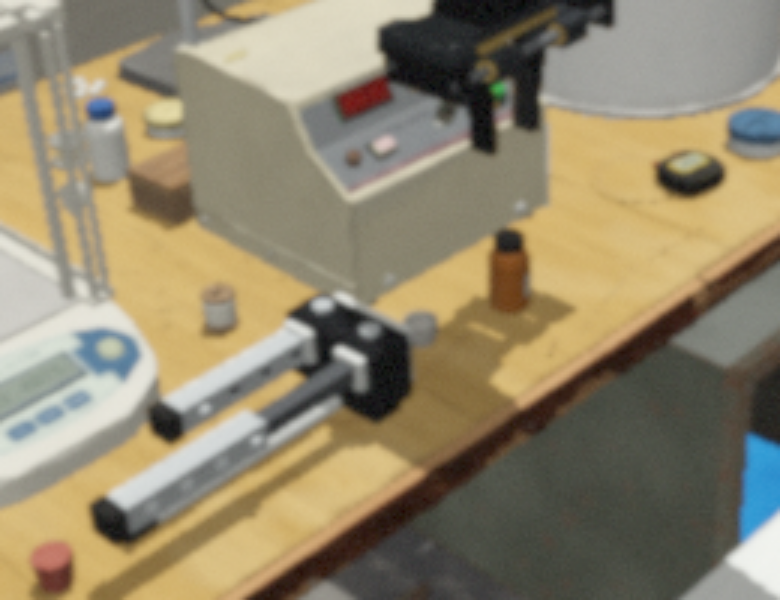

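Emit:
jog_arm:
  increments:
    - {"tx": -1,"ty": -16,"tz": 0,"wx": 0,"wy": 0,"wz": -0.085,"gripper": 0.41}
    - {"tx": -2,"ty": -35,"tz": 0,"wx": 0,"wy": 0,"wz": -0.19,"gripper": 0.41}
    - {"tx": -2,"ty": -55,"tz": 0,"wx": 0,"wy": 0,"wz": -0.3,"gripper": 0.41}
    - {"tx": -3,"ty": -75,"tz": 0,"wx": 0,"wy": 0,"wz": -0.41,"gripper": 0.41}
    - {"tx": -4,"ty": -95.5,"tz": 0,"wx": 0,"wy": 0,"wz": -0.526,"gripper": 0.41}

```text
time: 8.1
position: [0.44, 0.0451, 0.139]
tool_rot: [-3.009, -0.903, 0.004]
ft_force: [0.2, -0.2, 0.2]
grip_width: 0.411
grip_force: 0.0
```

Emit:
jog_arm:
  increments:
    - {"tx": 9,"ty": -17,"tz": 0,"wx": 0,"wy": 0,"wz": -0.105,"gripper": 0.41}
    - {"tx": 18,"ty": -34,"tz": 0,"wx": 0,"wy": 0,"wz": -0.21,"gripper": 0.41}
    - {"tx": 27,"ty": -51,"tz": 0,"wx": 0,"wy": 0,"wz": -0.316,"gripper": 0.41}
    - {"tx": 36,"ty": -68,"tz": 0,"wx": 0,"wy": 0,"wz": -0.421,"gripper": 0.41}
    - {"tx": 44.5,"ty": -84.6,"tz": 0,"wx": 0,"wy": 0,"wz": -0.526,"gripper": 0.41}

```text
time: 8.52
position: [0.431, 0.1403, 0.1389]
tool_rot: [-2.67, -1.654, 0.004]
ft_force: [-0.1, 0.5, 0.0]
grip_width: 0.41
grip_force: 0.0
```

Emit:
jog_arm:
  increments:
    - {"tx": 20,"ty": -13,"tz": 0,"wx": 0,"wy": 0,"wz": -0.12,"gripper": 0.41}
    - {"tx": 40,"ty": -25,"tz": 0,"wx": 0,"wy": 0,"wz": -0.24,"gripper": 0.41}
    - {"tx": 58,"ty": -37,"tz": 0,"wx": 0,"wy": 0,"wz": -0.36,"gripper": 0.41}
    - {"tx": 73,"ty": -46,"tz": 0,"wx": 0,"wy": 0,"wz": -0.46,"gripper": 0.41}
    - {"tx": 81,"ty": -51,"tz": 0,"wx": 0,"wy": 0,"wz": -0.526,"gripper": 0.41}

```text
time: 8.93
position: [0.4216, 0.237, 0.1387]
tool_rot: [-2.146, -2.294, 0.004]
ft_force: [-0.1, -0.5, 0.4]
grip_width: 0.411
grip_force: 0.0
```

Emit:
jog_arm:
  increments:
    - {"tx": 0,"ty": 0,"tz": 10,"wx": 0,"wy": 0,"wz": 0,"gripper": 0.41}
    - {"tx": 0,"ty": 0,"tz": 25,"wx": 0,"wy": 0,"wz": 0,"gripper": 0.41}
    - {"tx": 0,"ty": 0,"tz": 38,"wx": 0,"wy": 0,"wz": 0,"gripper": 0.41}
    - {"tx": 0,"ty": 0,"tz": 45,"wx": 0,"wy": 0,"wz": 0,"gripper": 0.41}
    - {"tx": 0,"ty": 0,"tz": 45,"wx": 0,"wy": 0,"wz": 0,"gripper": 0.41}

```text
time: 9.35
position: [0.4214, 0.2328, 0.0926]
tool_rot: [-2.157, -2.283, 0.009]
ft_force: [-0.8, -0.3, 0.3]
grip_width: 0.412
grip_force: 0.0
```

```bash
python3 - <<'E'
from h import *
for c in ["top","scene"]:
    im=vision.get_image(c);cv2.imwrite(f"pics/{c}5.png",im["color"]);print(proj(im,ctrl.get_state()["position"]))
a=cv2.imread("pics/top5.png")[200:280,150:310];b=cv2.imread("pics/scene5.png")[200:330,160:320]
cv2.imwrite("pics/m5.png",np.vstack([cv2.resize(a,(480,240)),cv2.resize(b,(480,360))]))
s=ctrl.get_state();print(s["position"],s["time"])
goto([.426,.2348,.031],3.3);
E
```

```text
[209.5426 245.8008]
[230.1074 276.2632]
[0.4229 0.2341 0.0949] 9.45
mm [ 0.5772  3.1999 63.9351] w [-0.0009  0.0009 -0.0002] yang 3.2858543493874235
```

View pics/m5.png

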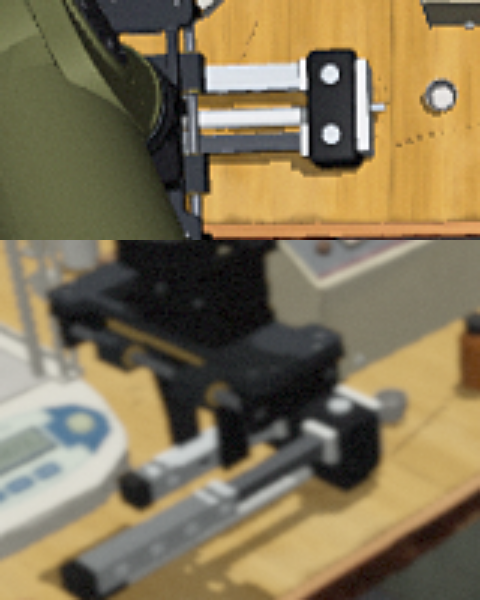

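Emit:
jog_arm:
  increments:
    - {"tx": 1.5,"ty": 2,"tz": 10,"wx": 0,"wy": 0,"wz": 0,"gripper": 0.41}
    - {"tx": 1.5,"ty": 2,"tz": 20,"wx": 0,"wy": 0,"wz": 0,"gripper": 0.41}
    - {"tx": 1.5,"ty": 2,"tz": 29,"wx": 0,"wy": 0,"wz": 0,"gripper": 0.41}
    - {"tx": 1.5,"ty": 2,"tz": 29,"wx": 0,"wy": 0,"wz": 0,"gripper": 0.41}
    - {"tx": 1.5,"ty": 2,"tz": 29,"wx": 0,"wy": 0,"wz": 0,"gripper": 0.41}

```text
time: 9.87
position: [0.4244, 0.2361, 0.0657]
tool_rot: [-2.155, -2.286, 0.003]
ft_force: [0.1, -0.4, -0.8]
grip_width: 0.408
grip_force: 0.0
```

```bash
python3 - <<'E'
from h import *
for c in ["scene"]:
    im=vision.get_image(c);cv2.imwrite(f"pics/{c}6.png",im["color"]);s=ctrl.get_state()["position"];print(proj(im,s),proj(im,[.426,.2348,.05]))
b=im["color"][240:330,170:290]
cv2.imwrite("pics/m6.png",cv2.resize(b,(720,540),interpolation=cv2.INTER_CUBIC))
s=ctrl.get_state();print(s["position"],s["time"])
goto([.426,.236,.031],3.3);
E
```

```text
[230.1854 288.3604] [231.3434 294.357 ]
[0.4248 0.2364 0.0663] 9.9167
mm [-0.4405  1.1711 35.2581] w [-0.0005  0.0005  0.0014] yang 3.3780344561683817
```

View pics/m6.png

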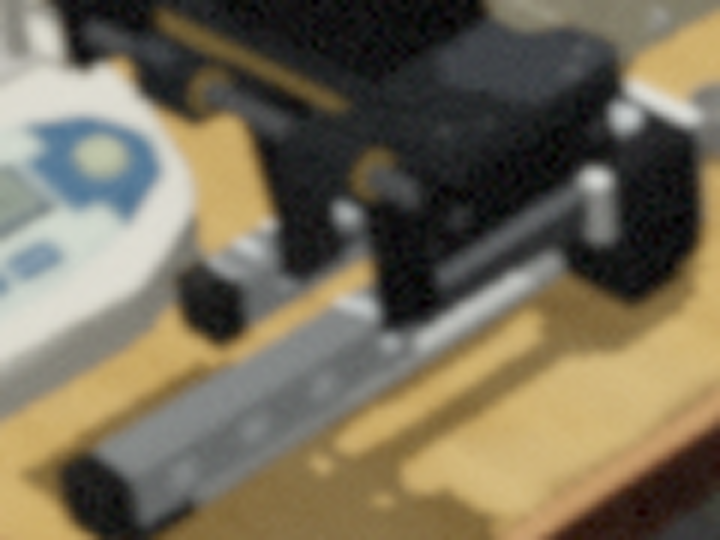

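Emit:
jog_arm:
  increments:
    - {"tx": -0.5,"ty": 0.5,"tz": 7,"wx": 0,"wy": 0,"wz": 0,"gripper": 0.41}
    - {"tx": -0.5,"ty": 0.5,"tz": 14,"wx": 0,"wy": 0,"wz": 0,"gripper": 0.41}
    - {"tx": -0.5,"ty": 0.5,"tz": 22,"wx": 0,"wy": 0,"wz": 0,"gripper": 0.41}
    - {"tx": -0.5,"ty": 0.5,"tz": 30,"wx": 0,"wy": 0,"wz": 0,"gripper": 0.41}
    - {"tx": -0.5,"ty": 0.5,"tz": 35,"wx": 0,"wy": 0,"wz": 0,"gripper": 0.41}

```text
time: 10.33
position: [0.4249, 0.2356, 0.0301]
tool_rot: [-2.155, -2.286, 0.002]
ft_force: [-0.5, -0.8, -0.7]
grip_width: 0.407
grip_force: 0.0
```

Emit:
jog_arm:
  increments:
    - {"tx": 0,"ty": 0,"tz": 0,"wx": 0,"wy": 0,"wz": 0,"gripper": 0.36}
    - {"tx": 0,"ty": 0,"tz": 0,"wx": 0,"wy": 0,"wz": 0,"gripper": 0.33}
    - {"tx": 0,"ty": 0,"tz": 0,"wx": 0,"wy": 0,"wz": 0,"gripper": 0.3}
    - {"tx": 0,"ty": 0,"tz": 0,"wx": 0,"wy": 0,"wz": 0,"gripper": 0.26}
    - {"tx": 0,"ty": 0,"tz": 0,"wx": 0,"wy": 0,"wz": 0,"gripper": 0.18}
  grip_force: 18

```text
time: 10.75
position: [0.4232, 0.2356, 0.0311]
tool_rot: [-2.153, -2.284, 0.007]
ft_force: [-10.7, -1.3, 4.6]
grip_width: 0.246
grip_force: 5.6
```

Emit:
jog_arm:
  increments:
    - {"tx": 0,"ty": -1,"tz": 0,"wx": 0,"wy": 0,"wz": 0,"gripper": 0.15}
    - {"tx": 0,"ty": -2,"tz": 0,"wx": 0,"wy": 0,"wz": 0,"gripper": 0.15}
    - {"tx": 0,"ty": -2.5,"tz": 0,"wx": 0,"wy": 0,"wz": 0,"gripper": 0.15}
    - {"tx": 0,"ty": -2.5,"tz": 0,"wx": 0,"wy": 0,"wz": 0,"gripper": 0.15}
    - {"tx": 0,"ty": -2.5,"tz": 0,"wx": 0,"wy": 0,"wz": 0,"gripper": 0.15}

```text
time: 11.17
position: [0.4224, 0.2356, 0.0312]
tool_rot: [-2.155, -2.285, 0.002]
ft_force: [-3.6, -0.7, -3.6]
grip_width: 0.233
grip_force: 18.0
```

Emit:
jog_arm:
  increments:
    - {"tx": -3,"ty": -0.5,"tz": 0,"wx": 0,"wy": 0,"wz": 0,"gripper": 0.15}
    - {"tx": -7,"ty": -1,"tz": 0,"wx": 0,"wy": 0,"wz": 0,"gripper": 0.15}
    - {"tx": -11,"ty": -1,"tz": 0,"wx": 0,"wy": 0,"wz": 0,"gripper": 0.15}
    - {"tx": -15,"ty": -1,"tz": 0,"wx": 0,"wy": 0,"wz": 0,"gripper": 0.15}
    - {"tx": -18,"ty": -1,"tz": 0,"wx": 0,"wy": 0,"wz": 0,"gripper": 0.15}

```text
time: 11.58
position: [0.4229, 0.2176, 0.0313]
tool_rot: [-2.155, -2.286, -0.0]
ft_force: [-1.7, 3.6, -9.6]
grip_width: 0.229
grip_force: 18.0
```

Emit:
jog_arm:
  increments:
    - {"tx": -3,"ty": 0,"tz": 0.5,"wx": 0,"wy": 0,"wz": 0,"gripper": 0.15}
    - {"tx": -6,"ty": 0,"tz": 0.5,"wx": 0,"wy": 0,"wz": 0,"gripper": 0.15}
    - {"tx": -8,"ty": 0,"tz": 0.5,"wx": 0,"wy": 0,"wz": 0,"gripper": 0.15}
    - {"tx": -10,"ty": 0,"tz": 0.5,"wx": 0,"wy": 0,"wz": 0,"gripper": 0.15}
    - {"tx": -11.5,"ty": 0,"tz": 0.5,"wx": 0,"wy": 0,"wz": 0,"gripper": 0.15}

```text
time: 12.0
position: [0.4232, 0.2063, 0.0313]
tool_rot: [-2.155, -2.285, 0.001]
ft_force: [-4.2, 5.8, -5.2]
grip_width: 0.229
grip_force: 18.0
```

Emit:
jog_arm:
  increments:
    - {"tx": -0.5,"ty": 0,"tz": 0,"wx": 0,"wy": 0,"wz": 0,"gripper": 0.15}
    - {"tx": -1,"ty": 0,"tz": 0,"wx": 0,"wy": 0,"wz": 0,"gripper": 0.15}
    - {"tx": -1.5,"ty": 0,"tz": 0,"wx": 0,"wy": 0,"wz": 0,"gripper": 0.15}
    - {"tx": -1.5,"ty": 0,"tz": 0,"wx": 0,"wy": 0,"wz": 0,"gripper": 0.15}
    - {"tx": -1.5,"ty": 0,"tz": 0,"wx": 0,"wy": 0,"wz": 0,"gripper": 0.15}

```text
time: 12.42
position: [0.4232, 0.2063, 0.0313]
tool_rot: [-2.153, -2.285, -0.001]
ft_force: [-5.1, 5.7, -4.8]
grip_width: 0.229
grip_force: 18.0
```

Emit:
jog_arm:
  increments:
    - {"tx": -1,"ty": 0,"tz": 0,"wx": 0,"wy": 0,"wz": 0,"gripper": 0.15}
    - {"tx": -2,"ty": 0,"tz": 0,"wx": 0,"wy": 0,"wz": 0,"gripper": 0.15}
    - {"tx": -2,"ty": 0,"tz": 0,"wx": 0,"wy": 0,"wz": 0,"gripper": 0.15}
    - {"tx": -2,"ty": 0,"tz": 0,"wx": 0,"wy": 0,"wz": 0,"gripper": 0.15}
    - {"tx": -2,"ty": 0,"tz": 0,"wx": 0,"wy": 0,"wz": 0,"gripper": 0.15}

```text
time: 12.83
position: [0.4232, 0.206, 0.0313]
tool_rot: [-2.151, -2.285, -0.004]
ft_force: [-4.6, 9.8, -8.2]
grip_width: 0.23
grip_force: 18.0
```

Emit:
jog_arm:
  increments:
    - {"tx": 3,"ty": 0,"tz": 0,"wx": 0,"wy": 0,"wz": 0,"gripper": 0.2}
    - {"tx": 3,"ty": 0,"tz": 0,"wx": 0,"wy": 0,"wz": 0,"gripper": 0.33}
    - {"tx": 3,"ty": 0,"tz": 0,"wx": 0,"wy": 0,"wz": 0,"gripper": 0.41}
    - {"tx": 3,"ty": 0,"tz": 0,"wx": 0,"wy": 0,"wz": 0,"gripper": 0.41}
    - {"tx": 3,"ty": 0,"tz": -3,"wx": 0,"wy": 0,"wz": 0,"gripper": 0.41}

```text
time: 13.25
position: [0.4254, 0.2053, 0.0347]
tool_rot: [2.155, 2.284, 0.003]
ft_force: [-0.2, -0.2, -1.6]
grip_width: 0.393
grip_force: 0.0
```

Emit:
jog_arm:
  increments:
    - {"tx": 0,"ty": 0,"tz": -8,"wx": 0,"wy": 0,"wz": 0,"gripper": 0.41}
    - {"tx": 0,"ty": 0,"tz": -20,"wx": 0,"wy": 0,"wz": 0,"gripper": 0.41}
    - {"tx": 0,"ty": 0,"tz": -40,"wx": 0,"wy": 0,"wz": 0,"gripper": 0.41}
    - {"tx": 0,"ty": 0,"tz": -55,"wx": 0,"wy": 0,"wz": 0,"gripper": 0.41}
    - {"tx": 0,"ty": 0,"tz": -60,"wx": 0,"wy": 0,"wz": 0,"gripper": 0.41}

```text
time: 13.67
position: [0.4261, 0.2066, 0.0974]
tool_rot: [2.154, 2.284, 0.009]
ft_force: [0.3, -0.0, 0.8]
grip_width: 0.41
grip_force: 0.0
```

```bash
python3 - <<'E'
from h import *
vision.get_image("scene")
im=vision.get_image("scene");cv2.imwrite(f"pics/scene7.png",im["color"])
b=im["color"][240:330,170:290]
cv2.imwrite("pics/m7.png",cv2.resize(b,(720,540),interpolation=cv2.INTER_CUBIC))
s=ctrl.get_state();print(s["position"],s["time"],s["grip_width"],s["ft_force"])
goto([.4745,.2385,.066],3.3);
E
```

```text
[0.4251 0.2064 0.0957] 13.7667 0.41354215882653955 [-0.2079 -1.4061  0.0498]
mm [29.0981 51.0719 29.9148] w [ 0.0033 -0.002   0.0011] yang 3.365425667331553
```

View pics/m7.png

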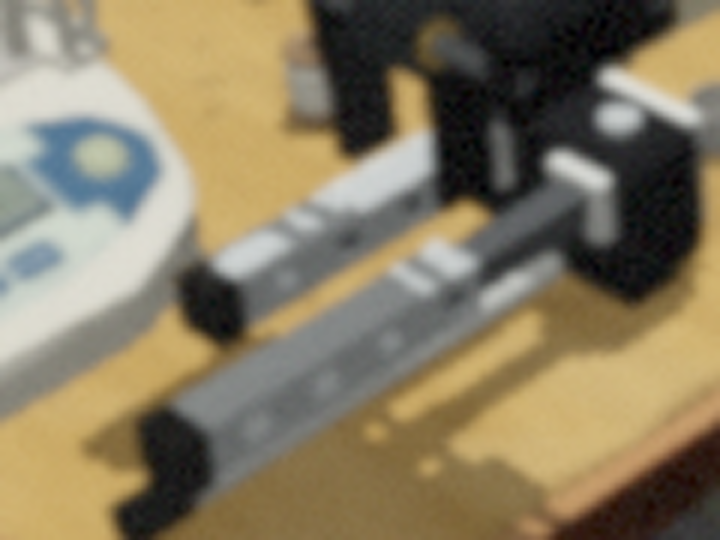

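Emit:
jog_arm:
  increments:
    - {"tx": 10,"ty": 15,"tz": 0,"wx": 0,"wy": 0,"wz": 0,"gripper": 0.42}
    - {"tx": 20,"ty": 35,"tz": 0,"wx": 0,"wy": 0,"wz": 0,"gripper": 0.42}
    - {"tx": 29,"ty": 50.5,"tz": 5,"wx": 0,"wy": 0,"wz": 0,"gripper": 0.42}
    - {"tx": 29,"ty": 50.5,"tz": 20,"wx": 0,"wy": 0,"wz": 0,"gripper": 0.42}
    - {"tx": 29,"ty": 50.5,"tz": 28,"wx": 0,"wy": 0,"wz": 0,"gripper": 0.42}

```text
time: 14.18
position: [0.4722, 0.2375, 0.064]
tool_rot: [2.155, 2.286, -0.004]
ft_force: [-0.5, -0.7, -0.8]
grip_width: 0.418
grip_force: 0.0
```

Emit:
jog_arm:
  increments:
    - {"tx": 0,"ty": 0,"tz": 0,"wx": 0,"wy": 0,"wz": 0,"gripper": 0.42}
    - {"tx": 0,"ty": 0,"tz": 0,"wx": 0,"wy": 0,"wz": 0,"gripper": 0.42}
    - {"tx": 0,"ty": 0,"tz": 0,"wx": 0,"wy": 0,"wz": 0,"gripper": 0.42}
    - {"tx": 0,"ty": 0,"tz": 0,"wx": 0,"wy": 0,"wz": 0,"gripper": 0.42}
    - {"tx": 0,"ty": 0,"tz": 0,"wx": 0,"wy": 0,"wz": 0,"gripper": 0.42}

```text
time: 14.6
position: [0.4727, 0.238, 0.0668]
tool_rot: [2.155, 2.286, 0.002]
ft_force: [0.3, -0.2, -0.1]
grip_width: 0.425
grip_force: 0.0
```

Emit:
jog_arm:
  increments:
    - {"tx": 0.5,"ty": 1,"tz": 7,"wx": 0,"wy": 0,"wz": 0,"gripper": 0.42}
    - {"tx": 0.5,"ty": 1,"tz": 14,"wx": 0,"wy": 0,"wz": 0,"gripper": 0.42}
    - {"tx": 0.5,"ty": 1,"tz": 22,"wx": 0,"wy": 0,"wz": 0,"gripper": 0.42}
    - {"tx": 0.5,"ty": 1,"tz": 30,"wx": 0,"wy": 0,"wz": 0,"gripper": 0.42}
    - {"tx": 0.5,"ty": 1,"tz": 35,"wx": 0,"wy": 0,"wz": 0,"gripper": 0.42}

```text
time: 15.02
position: [0.4726, 0.238, 0.0294]
tool_rot: [-2.155, -2.286, 0.003]
ft_force: [-0.3, -0.3, 0.4]
grip_width: 0.422
grip_force: 0.0
```

Emit:
jog_arm:
  increments:
    - {"tx": 0,"ty": 0,"tz": 0,"wx": 0,"wy": 0,"wz": 0,"gripper": 0.36}
    - {"tx": 0,"ty": 0,"tz": 0,"wx": 0,"wy": 0,"wz": 0,"gripper": 0.33}
    - {"tx": 0,"ty": 0,"tz": 0,"wx": 0,"wy": 0,"wz": 0,"gripper": 0.3}
    - {"tx": 0,"ty": 0,"tz": 0,"wx": 0,"wy": 0,"wz": 0,"gripper": 0.26}
    - {"tx": 0,"ty": 0,"tz": 0,"wx": 0,"wy": 0,"wz": 0,"gripper": 0.15}

```text
time: 15.43
position: [0.4735, 0.2384, 0.0312]
tool_rot: [2.155, 2.286, 0.001]
ft_force: [3.5, 0.5, -4.8]
grip_width: 0.247
grip_force: 5.1
```

Emit:
jog_arm:
  increments:
    - {"tx": 0,"ty": 0,"tz": 0,"wx": 0,"wy": 0,"wz": 0,"gripper": 0.15}
    - {"tx": 0,"ty": 0,"tz": 0,"wx": 0,"wy": 0,"wz": 0,"gripper": 0.15}
    - {"tx": 0,"ty": 0,"tz": 0,"wx": 0,"wy": 0,"wz": 0,"gripper": 0.15}
    - {"tx": 0,"ty": 0,"tz": 0,"wx": 0,"wy": 0,"wz": 0,"gripper": 0.15}
    - {"tx": 0,"ty": 0,"tz": 0,"wx": 0,"wy": 0,"wz": 0,"gripper": 0.15}

```text
time: 15.85
position: [0.4742, 0.2384, 0.0312]
tool_rot: [2.155, 2.285, 0.002]
ft_force: [5.6, 0.1, -5.3]
grip_width: 0.229
grip_force: 18.0
```

Width 0.229 = 20 mm: button flush. Slide outward.

Emit:
jog_arm:
  increments:
    - {"tx": 3,"ty": 0.5,"tz": 0,"wx": 0,"wy": 0,"wz": 0,"gripper": 0.15}
    - {"tx": 7,"ty": 1,"tz": 0,"wx": 0,"wy": 0,"wz": 0,"gripper": 0.15}
    - {"tx": 11,"ty": 1,"tz": 0,"wx": 0,"wy": 0,"wz": 0,"gripper": 0.15}
    - {"tx": 15,"ty": 1,"tz": 0,"wx": 0,"wy": 0,"wz": 0,"gripper": 0.15}
    - {"tx": 19,"ty": 1,"tz": 0,"wx": 0,"wy": 0,"wz": 0,"gripper": 0.15}

```text
time: 16.27
position: [0.4738, 0.2574, 0.0311]
tool_rot: [2.155, 2.285, 0.0]
ft_force: [3.9, -4.7, -2.7]
grip_width: 0.233
grip_force: 18.0
```

Emit:
jog_arm:
  increments:
    - {"tx": 3,"ty": 0,"tz": 0,"wx": 0,"wy": 0,"wz": 0,"gripper": 0.15}
    - {"tx": 6,"ty": 0,"tz": 0,"wx": 0,"wy": 0,"wz": 0,"gripper": 0.15}
    - {"tx": 8,"ty": 0,"tz": 0,"wx": 0,"wy": 0,"wz": 0,"gripper": 0.15}
    - {"tx": 10,"ty": 0,"tz": 0,"wx": 0,"wy": 0,"wz": 0,"gripper": 0.15}
    - {"tx": 12,"ty": 0,"tz": 0,"wx": 0,"wy": 0,"wz": 0,"gripper": 0.15}

```text
time: 16.68
position: [0.4736, 0.2679, 0.0311]
tool_rot: [2.153, 2.284, -0.002]
ft_force: [5.4, -9.6, 0.3]
grip_width: 0.233
grip_force: 18.0
```

Emit:
jog_arm:
  increments:
    - {"tx": 1,"ty": 0,"tz": 0,"wx": 0,"wy": 0,"wz": 0,"gripper": 0.15}
    - {"tx": 1.5,"ty": 0,"tz": 0,"wx": 0,"wy": 0,"wz": 0,"gripper": 0.15}
    - {"tx": 1.5,"ty": 0,"tz": 0,"wx": 0,"wy": 0,"wz": 0,"gripper": 0.15}
    - {"tx": 1.5,"ty": 0,"tz": 0,"wx": 0,"wy": 0,"wz": 0,"gripper": 0.15}
    - {"tx": 1.5,"ty": 0,"tz": 0,"wx": 0,"wy": 0,"wz": 0,"gripper": 0.15}

```text
time: 17.1
position: [0.4736, 0.268, 0.0311]
tool_rot: [2.155, 2.282, -0.004]
ft_force: [4.6, -9.1, 0.4]
grip_width: 0.227
grip_force: 18.0
```

Emit:
jog_arm:
  increments:
    - {"tx": -3.5,"ty": 0.5,"tz": 0,"wx": 0,"wy": 0,"wz": 0,"gripper": 0.22}
    - {"tx": -3.5,"ty": 0.5,"tz": 0,"wx": 0,"wy": 0,"wz": 0,"gripper": 0.4}
    - {"tx": -3.5,"ty": 0.5,"tz": 0,"wx": 0,"wy": 0,"wz": 0,"gripper": 0.46}
    - {"tx": -3.5,"ty": 0.5,"tz": 0,"wx": 0,"wy": 0,"wz": 0,"gripper": 0.46}
    - {"tx": -3.5,"ty": 0.5,"tz": 0,"wx": 0,"wy": 0,"wz": 0,"gripper": 0.46}

```text
time: 17.52
position: [0.4724, 0.2688, 0.0312]
tool_rot: [-2.152, -2.287, -0.0]
ft_force: [0.1, -0.3, 0.7]
grip_width: 0.424
grip_force: 0.0
```

```bash
python3 - <<'E'
from h import *
s=ctrl.get_state();print(s["position"],s["grip_width"],s["ft_force"]);goto([.4742,.2384,.0312],3.3)
E
```

```text
[0.4724 0.2688 0.0312] 0.4236723359593278 [ 0.0525 -0.3001  0.7086]
mm [-30.4869  -0.0624  -0.0395] w [-0.0007 -0.001   0.0033] yang 3.4914725621129854
```

Emit:
jog_arm:
  increments:
    - {"tx": -6,"ty": 0,"tz": 0,"wx": 0,"wy": 0,"wz": 0,"gripper": 0.45}
    - {"tx": -14,"ty": 0,"tz": 0,"wx": 0,"wy": 0,"wz": 0,"gripper": 0.45}
    - {"tx": -22,"ty": 0,"tz": 0,"wx": 0,"wy": 0,"wz": 0,"gripper": 0.45}
    - {"tx": -28,"ty": 0,"tz": 0,"wx": 0,"wy": 0,"wz": 0,"gripper": 0.45}
    - {"tx": -30.5,"ty": 0,"tz": 0,"wx": 0,"wy": 0,"wz": 0,"gripper": 0.45}

```text
time: 17.93
position: [0.4753, 0.235, 0.0311]
tool_rot: [2.157, 2.283, -0.001]
ft_force: [-0.2, 0.4, -0.5]
grip_width: 0.449
grip_force: 0.0
```

Emit:
jog_arm:
  increments:
    - {"tx": 0,"ty": 0,"tz": 0,"wx": 0,"wy": 0,"wz": 0,"gripper": 0.38}
    - {"tx": 0,"ty": 0,"tz": 0,"wx": 0,"wy": 0,"wz": 0,"gripper": 0.33}
    - {"tx": 0,"ty": 0,"tz": 0,"wx": 0,"wy": 0,"wz": 0,"gripper": 0.3}
    - {"tx": 0,"ty": 0,"tz": 0,"wx": 0,"wy": 0,"wz": 0,"gripper": 0.25}
    - {"tx": 0,"ty": 0,"tz": 0,"wx": 0,"wy": 0,"wz": 0,"gripper": 0.15}

```text
time: 18.35
position: [0.4739, 0.2371, 0.0307]
tool_rot: [-2.153, -2.286, 0.003]
ft_force: [-2.9, -0.5, 1.0]
grip_width: 0.242
grip_force: 3.6
```

Emit:
jog_arm:
  increments:
    - {"tx": 0,"ty": 0,"tz": 0,"wx": 0,"wy": 0,"wz": 0,"gripper": 0.15}
    - {"tx": 0,"ty": 0,"tz": 0,"wx": 0,"wy": 0,"wz": 0,"gripper": 0.15}
    - {"tx": 0,"ty": 0,"tz": 0,"wx": 0,"wy": 0,"wz": 0,"gripper": 0.15}
    - {"tx": 0,"ty": 0,"tz": 0,"wx": 0,"wy": 0,"wz": 0,"gripper": 0.15}
    - {"tx": 0,"ty": 0,"tz": 0,"wx": 0,"wy": 0,"wz": 0,"gripper": 0.15}

```text
time: 18.77
position: [0.4744, 0.2372, 0.0308]
tool_rot: [-2.154, -2.286, 0.001]
ft_force: [-3.5, -0.0, -0.2]
grip_width: 0.23
grip_force: 18.0
```

Emit:
jog_arm:
  increments:
    - {"tx": 3,"ty": 0,"tz": 0,"wx": 0,"wy": 0,"wz": 0,"gripper": 0.15}
    - {"tx": 7,"ty": 0,"tz": 0,"wx": 0,"wy": 0,"wz": 0,"gripper": 0.15}
    - {"tx": 11,"ty": 0,"tz": 0,"wx": 0,"wy": 0,"wz": 0,"gripper": 0.15}
    - {"tx": 15,"ty": 0,"tz": 0,"wx": 0,"wy": 0,"wz": 0,"gripper": 0.15}
    - {"tx": 19,"ty": 0,"tz": 0,"wx": 0,"wy": 0,"wz": 0,"gripper": 0.15}

```text
time: 19.18
position: [0.474, 0.2543, 0.0307]
tool_rot: [2.155, 2.284, -0.004]
ft_force: [-3.2, -2.4, 1.1]
grip_width: 0.23
grip_force: 18.0
```

Emit:
jog_arm:
  increments:
    - {"tx": 3,"ty": 0,"tz": 0,"wx": 0,"wy": 0,"wz": 0,"gripper": 0.15}
    - {"tx": 6,"ty": 0,"tz": 0,"wx": 0,"wy": 0,"wz": 0,"gripper": 0.15}
    - {"tx": 8,"ty": 0,"tz": 0,"wx": 0,"wy": 0,"wz": 0,"gripper": 0.15}
    - {"tx": 10,"ty": 0,"tz": 0,"wx": 0,"wy": 0,"wz": 0,"gripper": 0.15}
    - {"tx": 12,"ty": 0,"tz": 0,"wx": 0,"wy": 0,"wz": 0,"gripper": 0.15}

```text
time: 19.6
position: [0.4737, 0.2657, 0.0307]
tool_rot: [2.154, 2.284, -0.004]
ft_force: [-0.1, -9.5, -1.5]
grip_width: 0.232
grip_force: 18.0
```

Emit:
jog_arm:
  increments:
    - {"tx": 1,"ty": 0,"tz": 0,"wx": 0,"wy": 0,"wz": 0,"gripper": 0.15}
    - {"tx": 1.5,"ty": 0,"tz": 0,"wx": 0,"wy": 0,"wz": 0,"gripper": 0.15}
    - {"tx": 1.5,"ty": 0,"tz": 0,"wx": 0,"wy": 0,"wz": 0,"gripper": 0.15}
    - {"tx": 1.5,"ty": 0,"tz": 0,"wx": 0,"wy": 0,"wz": 0,"gripper": 0.15}
    - {"tx": 1.5,"ty": 0,"tz": 0,"wx": 0,"wy": 0,"wz": 0,"gripper": 0.15}

```text
time: 20.02
position: [0.4738, 0.2657, 0.0308]
tool_rot: [2.155, 2.282, -0.006]
ft_force: [0.1, -8.8, -1.1]
grip_width: 0.232
grip_force: 18.0
```

Latched again. Release, rise, back away and check.

Emit:
jog_arm:
  increments:
    - {"tx": -3.5,"ty": 0,"tz": 0,"wx": 0,"wy": 0,"wz": 0,"gripper": 0.22}
    - {"tx": -3.5,"ty": 0,"tz": 0,"wx": 0,"wy": 0,"wz": 0,"gripper": 0.38}
    - {"tx": -3.5,"ty": 0,"tz": 0,"wx": 0,"wy": 0,"wz": 0,"gripper": 0.44}
    - {"tx": -3.5,"ty": 0,"tz": 0,"wx": 0,"wy": 0,"wz": 0,"gripper": 0.44}
    - {"tx": -3.5,"ty": 0,"tz": -2,"wx": 0,"wy": 0,"wz": 0,"gripper": 0.44}

```text
time: 20.43
position: [0.4737, 0.2672, 0.0336]
tool_rot: [-2.154, -2.287, -0.003]
ft_force: [-0.3, -0.7, 0.3]
grip_width: 0.411
grip_force: 0.0
```

Emit:
jog_arm:
  increments:
    - {"tx": 0,"ty": 0,"tz": -10,"wx": 0,"wy": 0,"wz": 0,"gripper": 0.44}
    - {"tx": 0,"ty": 0,"tz": -40,"wx": 0,"wy": 0,"wz": 0,"gripper": 0.44}
    - {"tx": 0,"ty": 0,"tz": -80,"wx": 0,"wy": 0,"wz": 0,"gripper": 0.44}
    - {"tx": 0,"ty": 0,"tz": -120,"wx": 0,"wy": 0,"wz": 0,"gripper": 0.44}
    - {"tx": 0,"ty": 0,"tz": -155,"wx": 0,"wy": 0,"wz": 0,"gripper": 0.44}

```text
time: 20.85
position: [0.4738, 0.2663, 0.1918]
tool_rot: [2.155, 2.286, 0.005]
ft_force: [1.4, 0.2, 0.5]
grip_width: 0.439
grip_force: 0.0
```

Emit:
jog_arm:
  increments:
    - {"tx": 40,"ty": 0,"tz": -20,"wx": 0,"wy": 0,"wz": 0,"gripper": 0.44}
    - {"tx": 80,"ty": 0,"tz": -30,"wx": 0,"wy": 0,"wz": 0,"gripper": 0.44}
    - {"tx": 120,"ty": 0,"tz": -40,"wx": 0,"wy": 0,"wz": 0,"gripper": 0.44}
    - {"tx": 150,"ty": -20,"tz": -40,"wx": 0,"wy": 0,"wz": 0,"gripper": 0.44}
    - {"tx": 170,"ty": -40,"tz": -40,"wx": 0,"wy": 0,"wz": 0,"gripper": 0.44}

```text
time: 21.27
position: [0.4222, 0.4379, 0.2299]
tool_rot: [-2.151, -2.288, -0.006]
ft_force: [-0.1, 0.6, 0.1]
grip_width: 0.438
grip_force: 0.0
```

```bash
python3 - <<'E'
from h import *
s=ctrl.get_state();print(s["position"],s["time"])
im=vision.get_image("scene");t=vision.get_image("top")
a=t["color"][200:280,150:310];b=im["color"][235:355,155:315]
cv2.imwrite("pics/m8.png",np.vstack([cv2.resize(a,(480,240),interpolation=cv2.INTER_CUBIC),cv2.resize(b,(480,360),interpolation=cv2.INTER_CUBIC)]))
for n in ("bung","nickel_cup","amber_bottle"):
    for c in ("top","scene"): print(n,c,[ (np.round(q["bbox"]),round(q["conf"],2)) for q in vision.spot_in(c,n)[:1]])
E
```

```text
[0.4222 0.4379 0.2299] 21.2667
bung top [(array([176., 221., 251., 228.]), 0.62)]
bung scene [(array([163., 331., 174., 346.]), 0.67)]
nickel_cup top [(array([294., 229., 303., 235.]), 0.64)]
nickel_cup scene []
amber_bottle top [(array([324., 229., 339., 242.]), 0.44)]
amber_bottle scene [(array([313., 228., 326., 255.]), 0.79)]
```

View pics/m8.png

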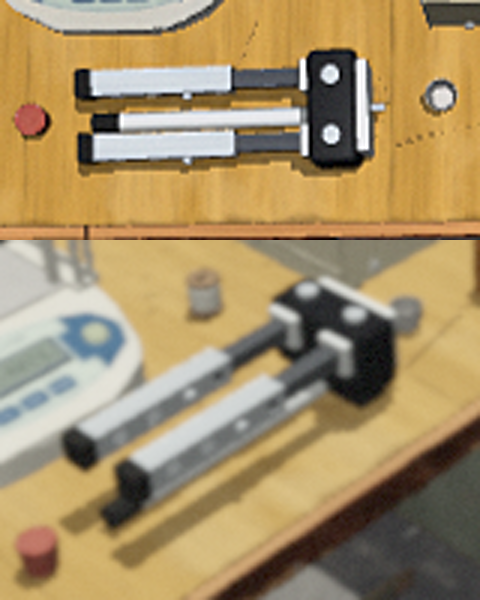

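Both feet line up at column 78–80 of the top view. Both buttons show proud at (186,96) and (187,160), and the bung, cup and bottle are where they should be.

```bash
python3 -c "
from bench import ctrl
print(ctrl.close_job())"
```

```text
the job is handed in; nothing more can be done
None
```

I handed in the job at about 21 s on the robot's clock: the bottle stands upright past the head end, both legs look the same length and level with the third foot, and both buttons appear snapped out; the judge's result was not shown.

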